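Clamp a flashlight in the spring-gauge vise

ROBOT

A 6-joint arm with a two-finger parallel gripper is mounted at the origin on the work surface. World frame = base frame: x ahead of the robot, y to its left, z up, the work surface at z = 0. Lengths are in m, angles in rad, forces in N, time in s.
With the tool pointing down it reaches from about 0.25 to 0.725 m from the base axis. Payload 4 kg.
Tool frame: the origin (TCP) lies midway between the tips of the shut fingers; the grasp point (between the pads) lies 19 mm behind it; z points along the fingers, y is the line along which they close (so a half turn about z gives the same grasp; the last joint's range is limited). The gripper opens to 85 mm and grips with 20 to 120 N. Pads are 22 mm wide; open, the fingers measure 114 mm over their backs; the gripper's body (76 mm by 85 mm) begins 54 mm behind the grasp point. The pads swing forward as they close: fully open they stand 13 mm farther back than shut.
Start: joints at [-1.328, 0.241, 0.005, 1.335, 0, 1.571], TCP at [0.12, -0.485, 0.231] pointing down, gripper open.
Joint ranges: [-2.72, 2.72], [-1.05, 1.87], [-1.09, 1.28], [-1.99, 2.15], [-1.42, 1.44], [-3.14, 3.14]. Speed limits (rad/s): [2.79, 2.79, 3.14, 3.14, 3.14, 3.14].

INTERFACE

Orientations are given as a unit quaternion [x, y, z, w].
In Python, from workcell import status, camera, get_calibration, ticket gives the robot as it stands.
- The arm moves only by the shell command python3 -m creep 'ROWS' [OPENING]. ROWS is JSON, a list of rows, each a list of 6 numbers: the shift along the world's x, y, z in cm, then the turn, a rotation vector about the world's x, y, z in degrees. A call has 1 to 8 rows; each row shifts and turns the commanded pose from where the row before left it; what a row does not reach is not made up. A row lasts 1/10 s, in which the tool goes at most 50 mm and 8.59 degrees, less where a joint would pass 70% of its speed; a pose out of reach is approached as far as the arm can. A call is refused whole if a number of a shift passes 5 or a number of a turn 8.59, either way. A call with a gripper value outside its range is refused whole. OPENING is the opening, from -1 (shut) to 1 (fully open), so that 0 is half open, set as the call begins (- or left out, the last holds). The fingers move at their own pace and stop on an object; the grip force is fixed at half the most. Time passes only in rows, so rows that do not move let the fingers close. It gives the time, the measured TCP pose, the force, the opening and the grip force at its end, in the units of the state.
- status.get_obs(): the state, without advancing time (a new reading comes with each control period).
- camera(name): name is "scene" or "top"; returns the picture (480x640x3 uint8, red, green, blue); there is no depth.
- get_calibration(name): a dict with "fx", "fy", "cx", "cy" (pixels), "k1" (the pictures are not rectified: a ray, as slopes to the right and down, at radius r is drawn at 1 + k1 r^2 times it, then the intrinsics apply), "rvec" (rotation vector, rad) and "tvec" (3), from world to camera coordinates, as OpenCV has them. Camera axes: x right, y down, z forward; pixel columns grow to the right and rows downward; lengths in m; the calibration is good to about 2 mm. A picture is of the moment at which its call begins. get_calibration takes no time and is no camera call.
- ticket.job_done(): hands the job in; it is judged then, once.
The state is a dict: "clock": time; "joint_pos": joint angles; "joint_vel": joint speeds; "tau": joint torques, N m; "eef_pos": TCP position; "tool_rot": TCP orientation; "ft_force": force on the tool from outside, world axes, zero at the start; "ft_torque": the same for the moment, N m; "grip_width": finger opening in m; "grasp_force": force on a finger pad.
Only numpy, scipy, OpenCV 4.12 (cv2) and the standard library are available. Lean on these libraries where they do the work, as an engineer would, in place of code of your own. Each camera call takes 0.05 s, during which the arm holds its last target. There are 200 camera calls.

TASK

Stand the flashlight upright on the bed of the little vise, in the gap between its two steel jaws and the two side fences, setting it down gently. Then turn the red knob clockwise to clamp it until the black needle of the spring gauge stands on the white line in the middle of the green band, never letting the needle get to the red band, and leave it clamped like that. Do not knock over or shift the spray can, screwdriver or hex-key holder.

Things in the scene. Friction and masses are not known exactly. Their poses are not given: they have to be found in the camera images.
- flashlight: Dark grey metal flashlight with an orange ring, a plain cylinder 30 mm in diameter and 120 mm tall, about 0.15 kg, standing upright on the bench at the start, either left or right of the vise. Origin: centre of its underside; z is its long axis.
- vise: Grey vise fixed to the bench; bed 100 (x) by 345 (y) by 20 mm high. Origin: on the bench, under the middle of the flashlight's slot. Its y axis is the clamping direction, from the knob by the moving jaw to the sprung anvil and gauge. At its -y end a blue drive box, 80 mm long, top 60 mm above the bench, carries the knob 130 mm from the origin.
- seat (a point): Top of the vise's bed (20 mm above the bench), midway between two dark side fences; axes as the vise's. The fences are 18 mm high, 60 mm long in y, inner faces at x = +-17.5 mm: 2.5 mm to spare each side of the flashlight, which rests with its underside at this height at x = 0, anywhere between the jaws in y.
- jaw_face (a point): Centre of the steel face of the moving jaw, 20 mm above the bed; 28 mm wide, reaching 41 mm above the bed. The jaw moves along the vise's +y, 5 mm per radian of the knob, but its face plate is loose on it: when first pressed it gives way by some unknown amount, up to 4.5 mm, under 1 N, before it bears. So count on the needle, not on the turns.
- anvil_face (a point): Centre of the face of the sprung anvil opposite, same size as the jaw face, 20 mm above the bed. At the start the faces are 35 to 43.5 mm apart (5 to 13.5 mm more than the flashlight). Pushed along +y by the clamped flashlight, it gives 1.5 N per mm.
- knob_grip (a point): On the upright axis of the red knob, 97 mm above the bench, at the height to grip: a bar 42 mm long, 14 mm wide and 32 mm tall (its top 7 mm higher, its foot, a 44 mm disc, ends 23 mm lower). The knob's frame turns with it: x runs along the bar, which lies along the vise's x axis when the knob is at 0.
- knob (a joint): Knob angle in rad, 0 (jaw fully back) to 6.2, growing clockwise seen from above. It drives the jaw forward; it needs about 0.15 N m to turn plus up to 0.09 N m under load, and friction keeps it where it is left. It takes some 3.5 to 4.5 rad in all, so it must be regrasped.
- needle (a joint): Angle of the black gauge needle in rad (75 mm long, on the white dial on top of the blue gauge box, dial 63 mm above the bench). 0 at rest; it turns anticlockwise from above, 0.06 rad for each mm that the anvil is pushed back. 0.5 is the white line in the green band (0.43 to 0.57); the red band starts at 0.73.
- needle_tip (a point): Tip of the needle, 75 mm from its pivot.
- mark (a point): Where the needle tip is when the needle stands on the white line of the green band (on the dial, straight along the vise's +y from the pivot).
- can: Spray can, black with orange, 52 mm in diameter, 150 mm tall, standing on the other side of the vise than the flashlight; to be left alone. Origin: centre of its underside.
- driver: Screwdriver with a yellow handle lying beyond the vise; to be left alone.
- hexkeys: Yellow hex-key holder, 75 x 32 x 22 mm, with keys standing in it to 62 mm, beyond the vise; to be left alone. Origin: centre of its underside.
Not all that is in view belongs to the job. There is more than one size of the flashlight; the job needs the largest.

How it is judged:
On the way:
1. the flashlight stands upright on the vise's bed between the jaws and fences, let go, not yet clamped (x of flashlight in the frame of seat between -0.005 and 0.005 m and z of flashlight in the frame of seat between -0.004 and 0.004 m and angle between flashlight's own z axis and vertical below 0.08 rad and y of flashlight in the frame of seat between -0.011 and 0.01 m and contact force between the fingers and flashlight below 0.3 N and value of joint needle below 0.2 rad), for 0.2 s.
At the end, for the whole second after the job is handed in: The flashlight stands upright (within 0.08 rad) on the vise's bed between the fences, clamped between the jaw and the anvil, at rest, and the needle stays in the green band, 0.43 to 0.57 rad (x of flashlight in the frame of seat between -0.005 and 0.005 m and z of flashlight in the frame of seat between -0.004 and 0.004 m and angle between flashlight's own z axis and vertical below 0.08 rad and y of flashlight in the frame of seat between 0.003 and 0.022 m and value of joint needle between 0.43 and 0.57 rad and velocity of joint needle below 0.05 rad/s and linear speed of flashlight below 0.01 m/s); the robot touches nothing.
It fails at once if the needle gets to the red band (above 0.73 rad): flashlight squeezed too hard (value of joint needle above 0.73 rad).
It fails at once if the flashlight is forced or dropped against the vise with more than 80 N (contact force between flashlight and vise above 80 N).
It fails at once if the spray can is shifted by more than 25 mm or tipped (distance of can from where it was at the start of the episode above 0.025 m or angle between can's own z axis and vertical above 0.3 rad).
It fails at once if the screwdriver or the hex-key holder is shifted by more than 25 mm (distance of any of driver, hexkeys from where it was at the start of the episode above 0.025 m).
It also fails if it takes over 72 s, if anything falls off the work surface, if the arm or the gripper's body presses on something with over 40 N, if the wrist force passes 120 N, or if a joint passes its speed limit or range.

## Working session

There is one attempt and no reset: what is moved stays moved. The work goes in short steps, Python scripts to look and compute and a shell command to move; the robot and the scene stay as the last step left them, time stands still between calls to the robot, and variables do not carry over. Pictures are saved under pics/ and viewed, at most 10 in all, crops included, and the job is handed in when it is done.

```bash
mkdir -p pics; cat > h.py <<'E'
import numpy as np, cv2
from workcell import status, camera, get_calibration, ticket
def cal(n):
    c=get_calibration(n); R=cv2.Rodrigues(np.array(c['rvec'],float))[0]; return c,R,np.array(c['tvec'],float)
def ray(n,u,v):
    c,R,t=cal(n); x=(u-c['cx'])/c['fx']; y=(v-c['cy'])/c['fy']; rd=np.hypot(x,y); r=rd
    for _ in range(30): r=rd/(1+c['k1']*r*r)
    s=r/rd if rd>0 else 1
    d=R.T@np.array([x*s,y*s,1]); return -R.T@t,d
def at(n,u,v,z):
    o,d=ray(n,u,v); return (o+d*(z-o[2])/d[2]).round(4)
def proj(n,p):
    c,R,t=cal(n); q=R@np.array(p,float)+t; x,y=q[0]/q[2],q[1]/q[2]; k=1+c['k1']*(x*x+y*y)
    return np.array([c['fx']*x*k+c['cx'],c['fy']*y*k+c['cy']]).round(1)
def save(n,f,crop=None,s=1):
    im=camera(n)[:,:,::-1]
    if crop: a,b,c,d=crop; im=im[b:d,a:c]
    if s!=1: im=cv2.resize(im,None,fx=s,fy=s,interpolation=cv2.INTER_CUBIC)
    cv2.imwrite('pics/'+f,im)
E
python3 -c "
from h import *
save('top','t0.png');save('scene','s0.png')
for n in('top','scene'):
  c,R,t=cal(n);print(n,c,-R.T@t)
print(status.get_obs())"
```

```text
top {'fx': 521.5237389652956, 'fy': 521.5237389652956, 'cx': 318.43946592612036, 'cy': 238.8061304102333, 'k1': 0.009298437522162918, 'rvec': array([ 2.10872504, -2.13607164,  0.16510011]), 'tvec': array([0.05600991, 0.57509612, 0.97812951])} [0.39816063 0.03106347 1.06353805]
scene {'fx': 569.6336832675871, 'fy': 569.6336832675871, 'cx': 315.2064688748868, 'cy': 240.24275836141297, 'k1': 0.04544787253886025, 'rvec': array([ 0.72697813,  2.53604132, -1.25049506]), 'tvec': array([ 0.44969866, -0.13370241,  1.49507984])} [1.02909616 0.8511673  0.81966107]
{'clock': 0.1, 'joint_pos': array([-1.32802040e+00,  2.41363246e-01,  3.86841699e-03,  1.33520028e+00,
       -1.88999212e-06,  1.57081906e+00]), 'joint_vel': array([ 0.00046573, -0.00132786,  0.00275365, -0.00043364,  0.0014604 ,
        0.0003057 ]), 'tau': array([ 1.87892078e-05, -3.73138869e+01,  2.53009915e+01,  1.08868559e-02,
       -9.20782350e-05, -1.23247366e-05]), 'eef_pos': array([ 0.1200635 , -0.48479231,  0.2304928 ]), 'tool_rot': array([ 9.92642452e-01,  1.21078737e-01, -1.15910809e-04, -9.42291107e-04]), 'ft_force': array([0.18618448, 0.48829374, 0.07114657]), 'ft_torque': array([ 0.0012028 , -0.04280267, -0.01989709]), 'grasp_force': 0.0, 'grip_width': 0.08516645099321304}
```

View pics/t0.png

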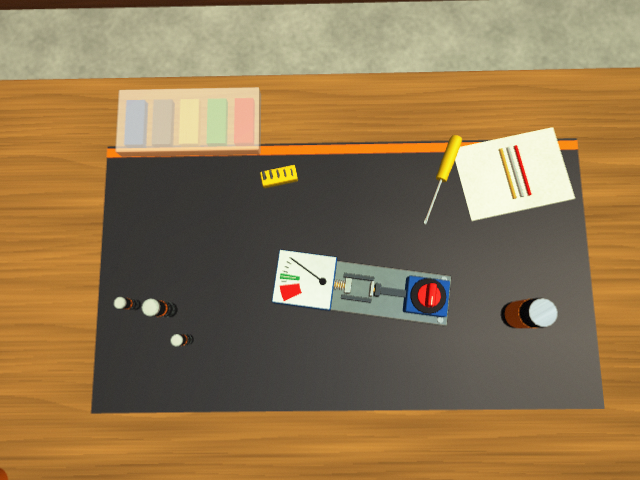

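View pics/s0.png

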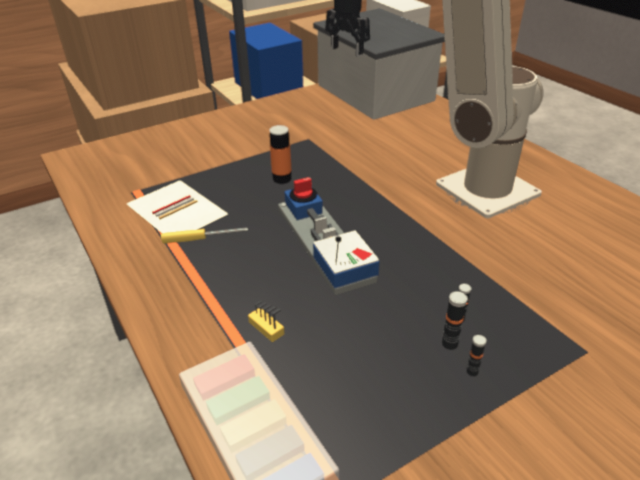

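The top view shows the vise at (360,290): knob at (429,295), gauge at (305,280), slot at about (358,287). The three flashlights are on the left, with the largest head at (151,307), and the can is at (535,313). Next I'll enlarge both areas.

```bash
python3 -c "
from h import *
im=cv2.imread('pics/t0.png')
a=cv2.resize(im[240:335,265:460],(780,380),interpolation=cv2.INTER_CUBIC)
b=cv2.resize(im[290:355,105:200],(304,208),interpolation=cv2.INTER_CUBIC)
b2=cv2.resize(cv2.imread('pics/s0.png')[275:385,425:505],(151,208),interpolation=cv2.INTER_CUBIC)
o=np.zeros((590,780,3),np.uint8);o[:380]=a;o[382:590,:304]=b;o[382:590,320:471]=b2
cv2.imwrite('pics/c0.png',o)"
```

```text
(no output)
```

View pics/c0.png

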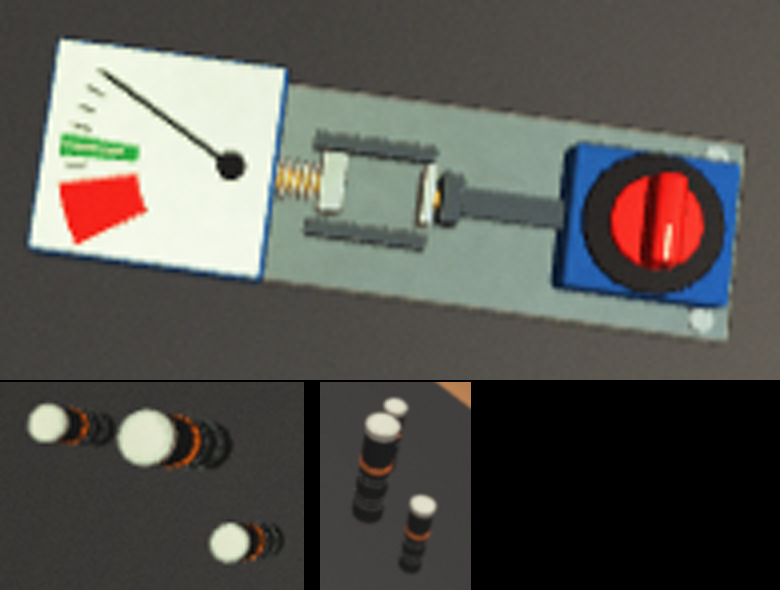

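The largest flashlight's head is at (150.6,307.2) in the top picture. The knob bar lies along the vise's x axis, the needle is at rest and the jaw gap is open.

```bash
python3 -c "
from h import *
g=lambda x,y,z:at('top',265+x/4-.375,240+y/4-.375,z)
print('flash',at('top',150.6,307.2,.12), at('top',120,302.8,.1),at('top',176.9,340.3,.1))
f=[g(*p,.038) for p in((316,133),(437,149),(306,224),(425,239))];print('fence',f,np.mean(f,0))
print('dial',[g(*p,.063) for p in((60,38),(287,68),(262,280),(30,248))])
bx=[g(*p,.06) for p in((575,143),(740,162),(727,306),(558,287))];print('box',bx,np.mean(bx,0))
print('bed end',g(745,147,.02),g(728,341,.02),'knobdisc',g(652,220,.074))
print('pivot',g(231,165,.065),'tip',g(100,70,.065))
for p in ((322,181),(437,196)): print('jaw',g(*p,.06))
print('can',at('top',541,313,.15))
"
```

```text
flash [0.4427 0.3518 0.12  ] [0.4524 0.4157 0.1   ] [0.3832 0.3077 0.1   ]
fence [array([ 5.09e-01, -1.00e-04,  3.80e-02]), array([ 0.5003, -0.0594,  0.038 ]), array([0.4644, 0.0057, 0.038 ]), array([ 0.4564, -0.0522,  0.038 ])] [ 0.482525 -0.0265    0.038   ]
dial [array([0.5543, 0.1241, 0.063 ]), array([0.5381, 0.0141, 0.063 ]), array([0.4365, 0.0277, 0.063 ]), array([0.453 , 0.1382, 0.063 ])]
box [array([ 0.5002, -0.1237,  0.06  ]), array([ 0.49  , -0.2021,  0.06  ]), array([ 0.4219, -0.1923,  0.06  ]), array([ 0.4317, -0.1129,  0.06  ])] [ 0.46095 -0.15775  0.06   ]
bed end [ 0.5012 -0.2143  0.02  ] [ 0.4058 -0.2007  0.02  ] knobdisc [ 0.462  -0.1562  0.074 ]
pivot [0.4913 0.0417 0.065 ] tip [0.5381 0.1045 0.065 ]
jaw [ 0.4835 -0.0019  0.06  ]
jaw [ 0.4756 -0.0568  0.06  ]
can [ 0.4233 -0.3341  0.15  ]
```

```bash
python3 -m creep '[[3,3.9,0,0,0,4.25],[3,3.9,0,0,0,4.25],[3,3.9,0,0,0,4.25],[3,3.9,0,0,0,4.25],[3,3.9,0,0,0,4.25],[3,3.9,0,0,0,4.25],[3,3.9,0,0,0,4.25],[3,3.9,0,0,0,4.25]]' 0.6
python3 -m creep '[[0.8,4.8,0,0,0,4.25],[0.8,4.8,0,0,0,4.25],[0.8,4.8,0,0,0,4.25],[0.8,4.8,0,0,0,4.25],[0.8,4.8,0,0,0,4.25],[0.8,4.8,0,0,0,4.25],[0.8,4.8,0,0,0,4.25],[0.8,4.8,0,0,0,4.25]]' 
python3 -c "
from h import *
print(at('scene',457.9,298.3,.12), proj('top',(.4427,.3518,.12)))
im=cv2.imread('pics/t0.png')[262:322,320:460]
o=cv2.resize(im,None,fx=5.6,fy=5.6,interpolation=cv2.INTER_CUBIC)
th=np.radians(8.1);X=np.array([np.cos(th),-np.sin(th),0]);Y=np.array([np.sin(th),np.cos(th),0]);O=np.array([.479,-.028,0])
def rect(x0,x1,y0,y1,z,c):
    P=np.array([proj('top',O+x*X+y*Y+[0,0,z]) for x,y in((x0,y0),(x1,y0),(x1,y1),(x0,y1))])
    cv2.polylines(o,[((P-[320,262]+.5)*5.6).astype(int)],True,c,1)
rect(-.0175,.0175,-.03,.03,.038,(0,255,255))
rect(-.014,.014,-.02,.02,.061,(0,0,255))
rect(-.05,.05,-.1725,.1725,.02,(0,255,0))
rect(-.034,.034,-.17,-.09,.06,(255,255,0))
rect(-.021,.021,-.137,-.123,.104,(255,255,255))
cv2.imwrite('pics/ov.png',o)"
```

```text
clock: 0.9
eef_pos: [0.3608, -0.1715, 0.2312]
tool_rot: [0.913, 0.407, -0.0, 0.0]
ft_force: [1.0, -1.0, 0.3]
grip_width: 0.0687
grasp_force: 0.0
clock: 1.7
eef_pos: [0.4238, 0.2127, 0.231]
tool_rot: [0.754, 0.657, -0.0, 0.0]
ft_force: [0.3, -0.7, 0.6]
grip_width: 0.0678
grasp_force: 0.0
[0.4467 0.3525 0.12  ] [150.6 307.2]
```

View pics/ov.png

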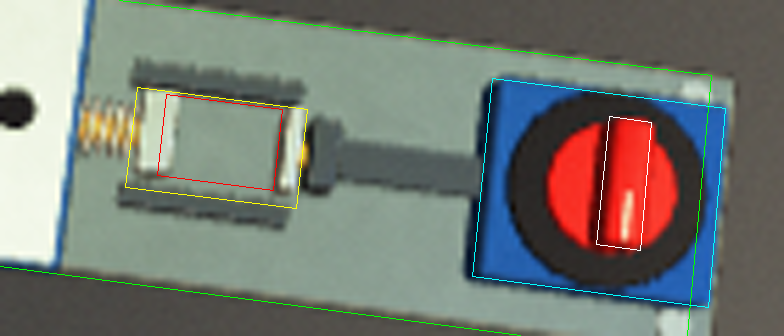

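```bash
python3 -m creep '[[0.7,4.6,0,0,0,-0.2],[0.7,4.7,0,0,0,0],[0.6,4.6,0,0,0,0],[0,0,-4,0,0,0],[0,0,-4,0,0,0],[0,0,-4,0,0,0],[0,0,-4,0,0,0],[0,0,0,0,0,0]]' 
python3 -c "
from h import *
save('scene','s1.png',(380,200,540,400),3)"
```

```text
clock: 2.5
eef_pos: [0.4397, 0.3462, 0.065]
tool_rot: [0.756, 0.654, -0.007, -0.0]
ft_force: [-1.6, -1.5, -0.7]
grip_width: 0.0683
grasp_force: 0.0
```

View pics/s1.png

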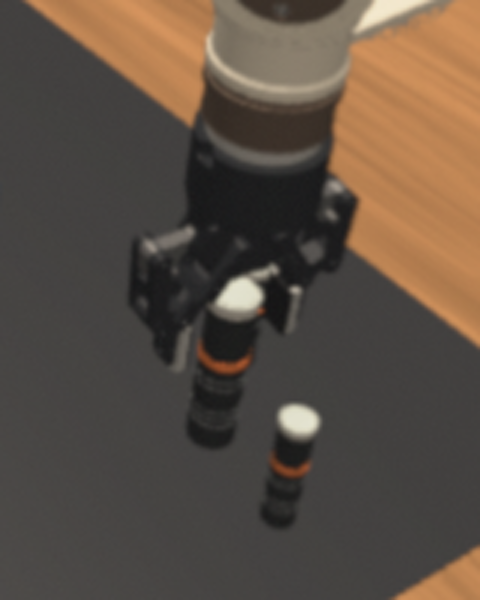

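The flashlight stands between the open pads (crop head at (240,295)). I'll let the arm settle before closing.

```bash
python3 -m creep '[[0,0,0,0,0,0],[0,0,0,0,0,0]]' 
```

```text
clock: 2.75
eef_pos: [0.4459, 0.351, 0.0741]
tool_rot: [0.756, 0.654, 0.002, 0.0]
ft_force: [0.4, -0.1, 0.7]
grip_width: 0.0681
grasp_force: 0.0
```

```bash
python3 -m creep '[[-0.2,0.1,-0.2,0,0,0.2],[0,0,0,0,0,0],[0,0,0,0,0,0],[0,0,0,0,0,0],[0,0,0,0,0,0],[0,0,0,0,0,0]]' -1
python3 -m creep '[[0,0,2,0,0,0],[0,0,4,0,0,0],[0,0,4,0,0,0],[0,0,4,0,0,0],[0,0,0,0,0,0],[0,0,0,0,0,0]]'
```

```text
clock: 3.35
eef_pos: [0.443, 0.3511, 0.0704]
tool_rot: [0.755, 0.655, 0.001, 0.0]
ft_force: [0.4, 0.3, 5.8]
grip_width: 0.029
grasp_force: 58.9
clock: 3.95
eef_pos: [0.4423, 0.3508, 0.2097]
tool_rot: [0.755, 0.655, 0.001, -0.0]
ft_force: [0.5, -0.6, -2.0]
grip_width: 0.029
grasp_force: 59.2
```

```bash
python3 -m creep '[[0.4,-4.5,0,0,0,0],[0.5,-4.8,0,0,0,0],[0.5,-4.8,0,0,0,0],[0.5,-4.8,0,0,0,0],[0.5,-4.8,0,0,0,0],[0.5,-4.8,0,0,0,0],[0.4,-4.8,0,0,0,0],[0.3,-4.8,0,0,0,0]]' 
python3 -m creep '[[0,0,-3,0,0,0],[0,0,-3,0,0,0],[0,0,0,0,0,0],[0,0,0,0,0,0],[0,0,0,0,0,0]]'
python3 -c "
from h import *
save('scene','s2.png',(260,130,400,300),3.5);save('top','t2.png')"
```

```text
clock: 4.75
eef_pos: [0.4764, -0.0321, 0.2068]
tool_rot: [0.755, 0.656, -0.002, -0.002]
ft_force: [1.6, 0.5, -1.3]
grip_width: 0.0288
grasp_force: 59.2
clock: 5.25
eef_pos: [0.4787, -0.0299, 0.1499]
tool_rot: [0.755, 0.656, 0.0, 0.0]
ft_force: [0.8, -0.5, -1.2]
grip_width: 0.0287
grasp_force: 59.3
```

View pics/s2.png

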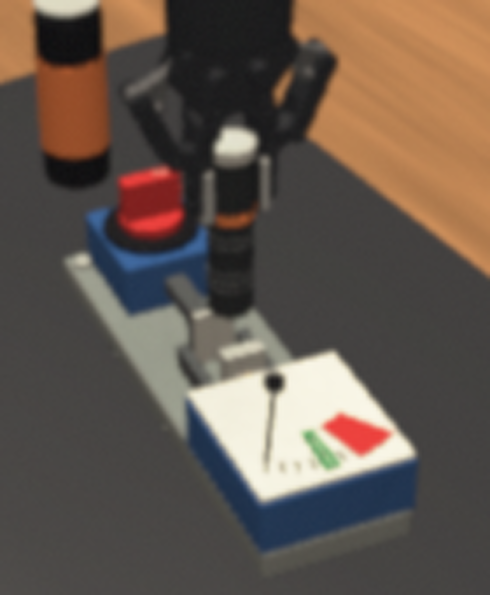

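The flashlight hangs vertically above the slot (underside near crop (231,310)), and the anvil is at (245,355). I'll overlay the model to compare offsets.

```bash
python3 -c "
from h import *
im=cv2.imread('pics/s2.png')[150:400,120:330]  # 3.5x
s0=cv2.imread('pics/s0.png')[182:245,300:352]
th=np.radians(8.1);X=np.array([np.cos(th),-np.sin(th),0]);Y=np.array([np.sin(th),np.cos(th),0]);O=np.array([.479,-.0275,0])
def dr(o,P,off,s,c,cl=True):
    Q=np.array([proj('scene',p) for p in P]); cv2.polylines(o,[((Q-off+.5)*s).astype(int)],cl,c,1)
k=2.2
A=cv2.resize(im,None,fx=k,fy=k,interpolation=cv2.INTER_CUBIC);offA=np.array([260+120/3.5,130+150/3.5]);sA=3.5*k
B=cv2.resize(s0,None,fx=sA*.8,fy=sA*.8,interpolation=cv2.INTER_CUBIC)
T=np.array([.4787,-.0299,0]);a=np.linspace(0,2*np.pi,40)
for z in(.0795,.1995): dr(A,[T+[.015*np.cos(t),.015*np.sin(t),z] for t in a],offA,sA,(0,255,255))
def rect(x0,x1,y0,y1,z):return [O+x*X+y*Y+[0,0,z] for x,y in((x0,y0),(x1,y0),(x1,y1),(x0,y1))]
for o,off,s in((A,offA,sA),(B,np.array([300,182]),sA*.8)):
  dr(o,rect(-.0175,.0175,-.03,.03,.038),off,s,(0,255,0))
  dr(o,rect(-.014,.014,-.0225,.0148,.061),off,s,(0,0,255))
o=np.zeros((max(A.shape[0],B.shape[0]),A.shape[1]+B.shape[1],3),np.uint8);o[:A.shape[0],:A.shape[1]]=A;o[:B.shape[0],A.shape[1]:]=B
print(o.shape);cv2.imwrite('pics/ov2.png',o)"
```

```text
(550, 782, 3)
```

View pics/ov2.png

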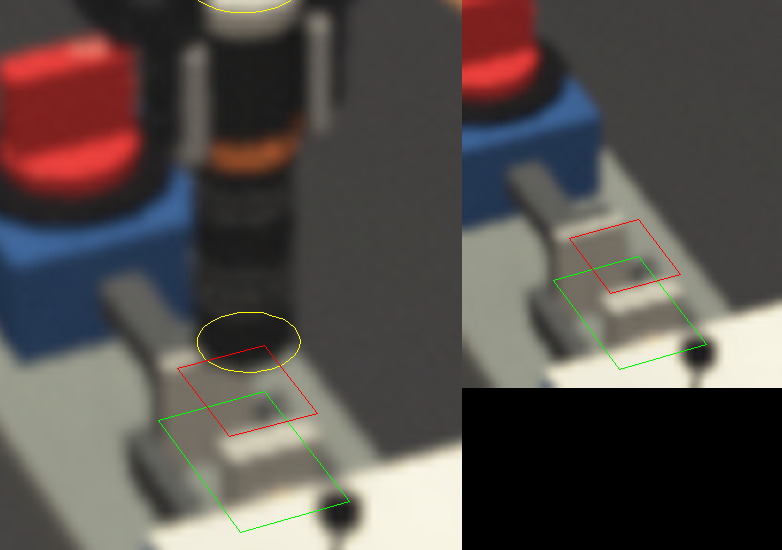

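The flashlight's bottom is centred to about 2 mm. The two cameras together suggest a shift of about +1 mm x and −2 mm y. I'll lower it in steps and watch the force.

```bash
python3 -m creep '[[0.1,-0.2,-0.5,0,0,0],[0,0,-0.8,0,0,0],[0,0,-0.8,0,0,0],[0,0,-0.8,0,0,0],[0,0,-0.5,0,0,0],[0,0,0,0,0,0],[0,0,0,0,0,0]]'
python3 -c "
from h import *
save('scene','s3.png',(290,160,380,250),6.6)"
```

```text
clock: 6.05
eef_pos: [0.4791, -0.0323, 0.1151]
tool_rot: [0.755, 0.655, -0.0, -0.0]
ft_force: [-0.4, 0.0, -1.6]
grip_width: 0.0292
grasp_force: 59.3
```

View pics/s3.png

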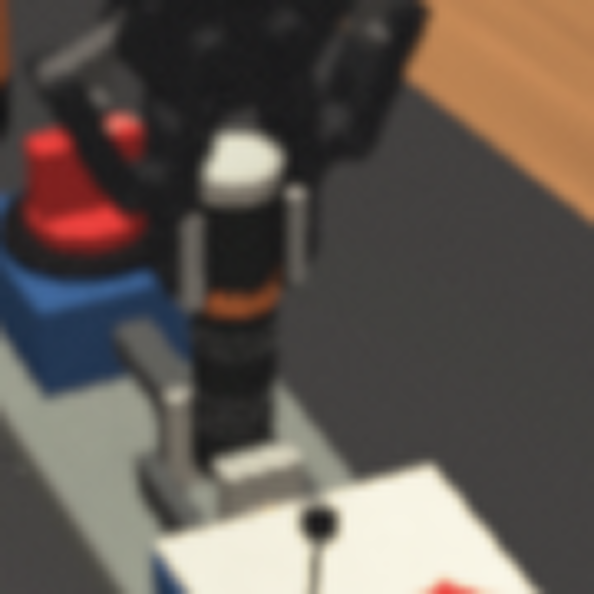

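The flashlight is between the jaws with no contact. Body edges are at crop x 195–273; the anvil top spans 216–300.

```bash
python3 -c "
from h import *
th=np.radians(8.1);X=np.array([np.cos(th),-np.sin(th),0]);Y=np.array([np.sin(th),np.cos(th),0]);O=np.array([.479,-.0275,0])
f=lambda n,p,o=np.array([290,160]):print(n,((proj('scene',p)-o+.5)*6.6).round())
T=np.array([.4791,-.0323,0])
f('flash z.08',T+[0,0,.08]);f('flash top',T+[0,0,.165])
for x in(.014,-.014):
  f('anvil in',O+x*X+.0148*Y+[0,0,.061]); f('jaw',O+x*X-.0225*Y+[0,0,.061])
f('pivot',[.4913,.0417,.065])
f('dial corner right near knob',[.4365,.0277,.063])
f('dial corner left',[.5381,.0141,.063])
f('knob box corner',O+.034*X-.09*Y+[0,0,.06])
"
```

```text
flash z.08 [236. 374.]
flash top [234. 160.]
anvil in [225. 459.]
jaw [181. 401.]
anvil in [300. 439.]
jaw [255. 381.]
pivot [326. 533.]
dial corner right near knob [440. 462.]
dial corner left [160. 542.]
knob box corner [ 54. 316.]
```

```bash
python3 -m creep '[[0.08,0,-0.5,0,0,0],[0,0,-0.4,0,0,0],[0,0,-0.4,0,0,0],[0,0,0,0,0,0],[0,0,0,0,0,0]]'
```

```text
clock: 6.6
eef_pos: [0.4798, -0.0323, 0.1021]
tool_rot: [0.755, 0.655, -0.0, -0.0]
ft_force: [0.3, 0.1, -1.9]
grip_width: 0.0289
grasp_force: 59.3
```

```bash
python3 -m creep '[[0,0,-0.4,0,0,0],[0,0,-0.3,0,0,0],[0,0,-0.2,0,0,0],[0,0,0,0,0,0],[0,0,0,0,0,0]]'
```

```text
clock: 7.1
eef_pos: [0.48, -0.0323, 0.0933]
tool_rot: [0.755, 0.655, -0.0, -0.0]
ft_force: [0.4, 0.7, -1.4]
grip_width: 0.0287
grasp_force: 59.3
```

```bash
python3 -m creep '[[0,0,-0.15,0,0,0],[0,0,-0.1,0,0,0],[0,0,-0.05,0,0,0],[0,0,0,0,0,0],[0,0,0,0,0,0]]'
```

```text
clock: 7.6
eef_pos: [0.4801, -0.0324, 0.0905]
tool_rot: [0.755, 0.655, 0.0, 0.0]
ft_force: [-0.9, 0.0, 0.2]
grip_width: 0.029
grasp_force: 59.5
```

```bash
python3 -m creep '[[0,0,-0.05,0,0,0],[0,0,0,0,0,0],[0,0,0,0,0,0]]'; python3 -m creep '[[0,0,0,0,0,0],[0,0,0,0,0,0],[0,0,0,0,0,0],[0,0,0,0,0,0],[0,0,0,0,0,0]]' 0.4
```

```text
clock: 7.9
eef_pos: [0.4801, -0.0323, 0.0904]
tool_rot: [0.755, 0.655, 0.0, 0.0]
ft_force: [-1.6, 0.9, 5.6]
grip_width: 0.0288
grasp_force: 59.8
clock: 8.4
eef_pos: [0.48, -0.0323, 0.0897]
tool_rot: [0.755, 0.655, -0.0, -0.0]
ft_force: [0.1, 0.3, 0.4]
grip_width: 0.0598
grasp_force: 0.0
```

```bash
python3 -m creep '[[0,0,1,0,0,0],[0,0,3,0,0,0],[0,0,4,0,0,0],[0,0,3,0,0,0],[0,0,0,0,0,0]]'
python3 -c "
from h import *
save('scene','s4.png',(290,160,380,250),6.6);save('top','t4.png')"
```

```text
clock: 8.9
eef_pos: [0.4833, -0.0326, 0.2054]
tool_rot: [0.755, 0.655, 0.004, 0.004]
ft_force: [0.8, -0.3, -0.1]
grip_width: 0.0597
grasp_force: 0.0
```

View pics/s4.png

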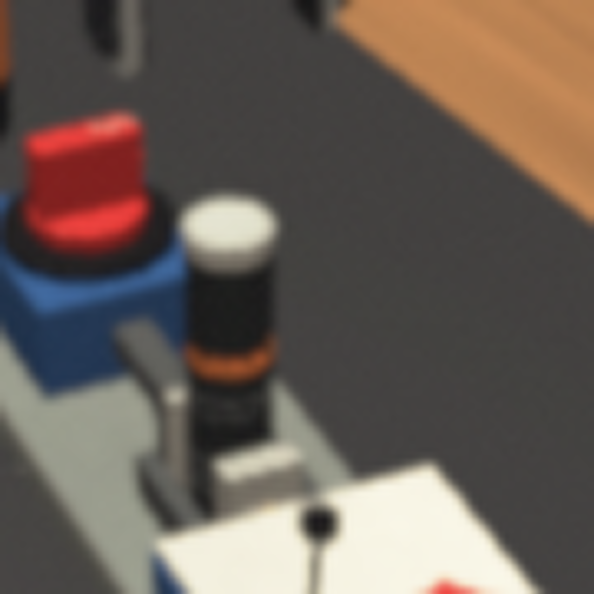

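```bash
python3 -m creep '[[-0.2,-1.6,0,0,0,8.5],[-0.2,-1.6,0,0,0,8.5],[-0.2,-1.6,0,0,0,8.5],[-0.2,-1.6,0,0,0,8.5],[-0.2,-1.6,0,0,0,8.5],[-0.2,-1.6,0,0,0,8.5],[-0.2,-1.6,0,0,0,8.5],[-0.2,-1.3,0,0,0,8.5]]'; python3 -m creep '[[-0.2,0,0,0,0,8],[0,0,0,0,0,7],[0,0,0,0,0,7],[0,0,0,0,0,0],[0,0,0,0,0,0]]'; python3 -c "
from h import *
print(status.get_obs()['joint_pos'])"
```

```text
clock: 9.8
eef_pos: [0.4627, -0.1578, 0.1981]
tool_rot: [0.257, 0.966, 0.0, -0.002]
ft_force: [0.8, -0.1, 0.4]
grip_width: 0.0597
grasp_force: 0.0
clock: 10.3
eef_pos: [0.4613, -0.1571, 0.1987]
tool_rot: [0.072, 0.997, 0.0, -0.001]
ft_force: [-0.0, 0.6, -0.3]
grip_width: 0.0597
grasp_force: 0.0
[-3.28241081e-01  2.34492105e-01 -8.90941989e-02  1.24954268e+00
  5.53481289e-06 -1.84504971e-01]
```

The flashlight stands seated and upright between the jaw and anvil (cap at (229,230)). Next I'll write a coded needle reader and lower onto the knob.

```bash
cat >> h.py <<'E'
def needle():
    g=cv2.cvtColor(camera('top'),cv2.COLOR_RGB2GRAY); p=np.array([.4913,.0417]); best=[]
    A=np.arange(-.1,.9,.005); R=np.linspace(.015,.055,60); m=g.astype(np.float32)
    s=[]
    for a in A:
        t=np.radians(81.9)-.5+a; q=np.array([proj('top',[p[0]+r*np.cos(t),p[1]+r*np.sin(t),.065]) for r in R],np.float32)
        s.append(cv2.remap(m,q[:,:1],q[:,1:],cv2.INTER_LINEAR).mean())
    s=np.array(s); w=np.clip(np.sort(s)[len(s)//2]-25-s,0,None); i=s.argmin(); k=abs(A-A[i])<.08; w=w*k
    print('needle',round(float((A*w).sum()/w.sum()),3),'min',s.min().round(),'clock',status.get_obs()['clock'])
E
python3 -m creep '[[0,0,-3,0,0,0],[0,0,-4,0,0,0],[0,0,-3,0,0,0],[0,0,-1.9,0,0,0],[0,0,0,0,0,0],[0,0,0,0,0,0]]'
python3 -c "
from h import *
needle()"
```

```text
clock: 10.9
eef_pos: [0.4618, -0.1572, 0.0808]
tool_rot: [0.071, 0.997, 0.0, -0.0]
ft_force: [-0.3, 0.0, 1.1]
grip_width: 0.0598
grasp_force: 0.0Traceback (most recent call last):
  File "<string>", line 3, in <module>
    needle()
    ~~~~~~^^
  File "h.py", line 25, in needle
    t=np.radians(81.9)-.5+a; q=np.array([proj('top',[p[0]+r*np.cos(t),p[1]+r*np.sin(t),.065]) for r in R],np.float32)
                                         ~~~~^^^^^^^^^^^^^^^^^^^^^^^^^^^^^^^^^^^^^^^^^^^^^^^^
  File "h.py", line 13, in proj
    c,R,t=cal(n); q=R@np.array(p,float)+t; x,y=q[0]/q[2],q[1]/q[2]; k=1+c['k1']*(x*x+y*y)
          ~~~^^^
  File "h.py", line 4, in cal
    c=get_calibration(n); R=cv2.Rodrigues(np.array(c['rvec'],float))[0]; return c,R,np.array(c['tvec'],float)
ValueError: time passes only in moves, steps and waits
```

```bash
sed -i 's/^def cal(n):/import functools\n@functools.lru_cache\ndef cal(n):/' h.py
python3 -m creep '[[0,0,0,0,0,0],[0,0,0,0,0,0],[0,0,0,0,0,0],[0,0,0,0,0,0]]' -1
python3 -c "
from h import *
needle()"
```

```text
clock: 11.35
eef_pos: [0.4624, -0.1596, 0.0821]
tool_rot: [0.071, 0.997, -0.003, 0.001]
ft_force: [-2.1, -5.0, 4.7]
grip_width: 0.0126
grasp_force: 61.1
needle 0.007 min 89.0 clock 11.4
```

```bash
python3 -m creep '[[0,-0.25,0,0,0,0],[0,0,0,0,0,-4],[0,0,0,0,0,-8],[0,0,0,0,0,-8],[0,0,0,0,0,-8],[0,0,0,0,0,-8],[0,0,0,0,0,-8],[0,0,0,0,0,-8]]'
python3 -c "
from h import *
needle();o=status.get_obs();print(o['joint_pos'],o['ft_torque'])"
```

```text
clock: 12.2
eef_pos: [0.4625, -0.1598, 0.0821]
tool_rot: [0.503, 0.864, 0.0, 0.001]
ft_force: [-1.4, 0.6, 5.1]
grip_width: 0.0128
grasp_force: 61.5
needle 0.007 min 89.0 clock 12.25
[-3.32994713e-01  3.39185973e-01 -2.74731286e-01  9.55290648e-01
  5.14337729e-04  7.25506424e-01] [ 0.16700747  0.36423208 -0.14884653]
```

```bash
python3 -m creep '[[0,0,0,0,0,-8],[0,0,0,0,0,-8],[0,0,0,0,0,-8],[0,0,0,0,0,-8],[0,0,0,0,0,-8],[0,0,0,0,0,-8],[0,0,0,0,0,-8],[0,0,0,0,0,-4]]'
python3 -c "
from h import *
needle();o=status.get_obs();print(o['joint_pos'][5],o['ft_torque'])"
```

```text
clock: 13.05
eef_pos: [0.4625, -0.1598, 0.0821]
tool_rot: [0.867, 0.498, 0.001, 0.001]
ft_force: [-1.9, 0.5, 6.2]
grip_width: 0.0128
grasp_force: 61.4
needle 0.007 min 89.0 clock 13.1
1.7678508424108847 [ 0.07566488  0.3654474  -0.06528378]
```

```bash
python3 -m creep '[[0,0,0,0,0,-8],[0,0,0,0,0,-8],[0,0,0,0,0,-8],[0,0,0,0,0,-8],[0,0,0,0,0,-4],[0,0,0,0,0,0]]'
python3 -c "
from h import *
needle();o=status.get_obs();print(o['joint_pos'][5],o['ft_torque'],o['ft_force'])"
```

```text
clock: 13.7
eef_pos: [0.4625, -0.1599, 0.0821]
tool_rot: [0.978, 0.207, 0.001, 0.0]
ft_force: [-0.7, 0.5, 5.9]
grip_width: 0.013
grasp_force: 61.5
needle 0.102 min 85.0 clock 13.75
2.391779411091872 [ 0.15668762  0.34537519 -0.09594952] [-0.98767503  0.93507883  5.82957381]
```

```bash
python3 -m creep '[[0,0,0,0,0,-8],[0,0,0,0,0,-8],[0,0,0,0,0,-8],[0,0,0,0,0,-8],[0,0,0,0,0,-4],[0,0,0,0,0,0]]'
python3 -c "
from h import *
needle();o=status.get_obs();print(o['joint_pos'][5],o['ft_torque'],o['ft_force'])"
```

```text
clock: 14.35
eef_pos: [0.4625, -0.1599, 0.0821]
tool_rot: [0.994, -0.106, 0.001, 0.0]
ft_force: [-1.2, 0.7, 5.5]
grip_width: 0.0125
grasp_force: 61.5
needle 0.281 min 94.0 clock 14.4
3.0199811358327513 [ 0.07097651  0.49367317 -0.0608429 ] [-0.69472947  0.15569284  6.15683631]
```

```bash
python3 -m creep '[[0,0,0,0,0,0],[0,0,0,0,0,0],[0,0,0,0,0,0],[0,0,1,0,0,0],[0,0,3,0,0,0],[0,0,2,0,0,0]]' 0.4
python3 -m creep '[[0,0,0,0,0,8.5],[0,0,0,0,0,8.5],[0,0,0,0,0,8.5],[0,0,0,0,0,8.5],[0,0,0,0,0,8.5],[0,0,0,0,0,8.5],[0,0,0,0,0,8.5],[0,0,0,0,0,8.5]]'
python3 -m creep '[[0,0,0,0,0,8.5],[0,0,0,0,0,8.5],[0,0,0,0,0,8.5],[0,0,0,0,0,8.5],[0,0,0,0,0,8.5],[0,0,0,0,0,8.5],[0,0,0,0,0,8.5],[0,0,0,0,0,8.5]]'
python3 -m creep '[[0,0,0,0,0,8.5],[0,0,0,0,0,8.5],[0,0,0,0,0,8.5],[0,0,0,0,0,8.5],[0,0,0,0,0,8.5],[0,0,0,0,0,1.5],[0,0,0,0,0,0],[0,0,0,0,0,0]]'
python3 -c "
from h import *
needle();o=status.get_obs();print(o['joint_pos'][5])"
```

```text
clock: 15.0
eef_pos: [0.4624, -0.1599, 0.1426]
tool_rot: [0.994, -0.105, 0.0, 0.0]
ft_force: [0.2, -0.5, 1.0]
grip_width: 0.0596
grasp_force: 0.0
clock: 15.8
eef_pos: [0.4622, -0.1599, 0.1415]
tool_rot: [0.882, 0.471, 0.0, 0.0]
ft_force: [0.8, 0.5, 0.4]
grip_width: 0.0599
grasp_force: 0.0
clock: 16.6
eef_pos: [0.4622, -0.1599, 0.1415]
tool_rot: [0.467, 0.884, 0.0, 0.0]
ft_force: [1.0, -0.1, 0.5]
grip_width: 0.0599
grasp_force: 0.0
clock: 17.4
eef_pos: [0.4621, -0.1598, 0.141]
tool_rot: [0.106, 0.994, -0.0, 0.0]
ft_force: [-0.3, -0.2, -0.8]
grip_width: 0.0598
grasp_force: 0.0
needle 0.281 min 95.0 clock 17.45
-0.12047355113258239
```

```bash
python3 -m creep '[[0,0,-3,0,0,0],[0,0,-2.5,0,0,0],[0,0,-0.4,0,0,0],[0,0,0,0,0,0]]'
python3 -m creep '[[0,0,0,0,0,0],[0,0,0,0,0,0],[0,0,0,0,0,0],[0,0,0,0,0,0],[0,0,0,0,0,0]]' -1
python3 -m creep '[[0,0,0,0,0,-4],[0,0,0,0,0,-8],[0,0,0,0,0,-8],[0,0,0,0,0,-8],[0,0,0,0,0,-4],[0,0,0,0,0,0],[0,0,0,0,0,0]]'
python3 -c "
from h import *
needle();o=status.get_obs();print(o['joint_pos'][5])"
```

```text
clock: 17.85
eef_pos: [0.4613, -0.1596, 0.0813]
tool_rot: [0.106, 0.994, 0.0, -0.001]
ft_force: [0.3, -0.1, -0.1]
grip_width: 0.0599
grasp_force: 0.0
clock: 18.35
eef_pos: [0.4629, -0.16, 0.0831]
tool_rot: [0.105, 0.994, -0.0, 0.001]
ft_force: [-1.1, 0.6, 5.0]
grip_width: 0.0126
grasp_force: 60.7
clock: 19.05
eef_pos: [0.4627, -0.1602, 0.083]
tool_rot: [0.375, 0.927, -0.0, 0.001]
ft_force: [-0.5, 0.7, 5.4]
grip_width: 0.0128
grasp_force: 60.9
needle 0.45 min 91.0 clock 19.1
0.43665385394068235
```

```bash
python3 -m creep '[[0,0,0,0,0,-5],[0,0,0,0,0,-5],[0,0,0,0,0,0],[0,0,0,0,0,0]]'
python3 -c "
from h import *
needle()"
python3 -m creep '[[0,0,0,0,0,0],[0,0,0,0,0,0],[0,0,0,0,0,0],[0,0,1,0,0,0],[0,0,4,0,0,0],[0,0,4,0,0,0],[0,0,0,0,0,0],[0,0,0,0,0,0]]' 0.4
python3 -c "
from h import *
needle();save('top','t9.png');save('scene','s9.png')
a=cv2.resize(cv2.imread('pics/t9.png')[240:335,265:400],None,fx=3.8,fy=3.8,interpolation=cv2.INTER_CUBIC)
b=cv2.resize(cv2.imread('pics/s9.png')[160:290,280:385],None,fx=2.6,fy=2.6,interpolation=cv2.INTER_CUBIC)
o=np.zeros((max(len(a),len(b)),a.shape[1]+b.shape[1],3),np.uint8);o[:len(a),:a.shape[1]]=a;o[:len(b),a.shape[1]:]=b;print(o.shape)
cv2.imwrite('pics/f.png',o)"
```

```text
clock: 19.5
eef_pos: [0.4627, -0.1602, 0.0831]
tool_rot: [0.455, 0.891, -0.0, 0.001]
ft_force: [-0.5, 0.5, 6.0]
grip_width: 0.013
grasp_force: 60.9
needle 0.494 min 82.0 clock 19.55
clock: 20.35
eef_pos: [0.463, -0.1602, 0.1735]
tool_rot: [0.455, 0.891, 0.0, 0.002]
ft_force: [0.5, -0.1, 0.1]
grip_width: 0.0598
grasp_force: 0.0
needle 0.494 min 85.0 clock 20.4
(361, 786, 3)
```

View pics/f.png

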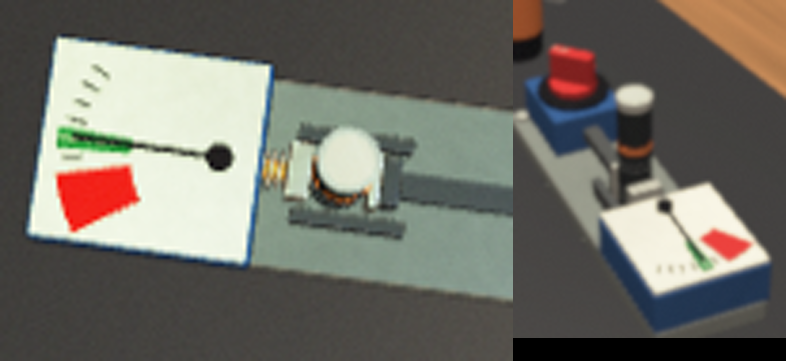

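The needle lies in the middle of the green band (tip at (60,138)). The flashlight is clamped upright and the robot is clear, so I'm handing it in.

```bash
python3 -c "
from h import *
print(ticket.job_done())"
```

```text
the job is handed in; nothing more can be done
None
```

I stood the flashlight upright in the vise and clamped it with the needle at about 0.49 rad, near the middle of the green band, then handed the job in at about 20 s; no verdict was returned.

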